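# Push a moisture tin through the spring flap of a conditioning cell

### The arm

A 6-joint arm with a two-finger parallel gripper is mounted at the origin on a cart in front of the work surface, level with it; the furniture and walls round the work are solid. World frame = base frame: x ahead of the robot, y to its left, z up, the work surface at z = 0. Lengths are in m, angles in rad, forces in N, time in s.
With the tool pointing down it reaches from about 0.425 to 0.95 m from the base axis. Payload 3.5 kg.
Tool frame: the origin (TCP) lies at the very end of the fingers, on their centre line; the grasp point (between the pads) lies 19 mm behind it (ctrl.grip_point_offset is the distance from the TCP to the grasp point, in m); z points along the fingers, y is the line along which they close (so a half turn about z gives the same grasp; the last joint's range is limited). The gripper opens to 85 mm and grips with 20 to 120 N. Pads are 22 mm wide; open, the fingers measure 114 mm over their backs; the gripper's body (76 mm by 85 mm) begins 54 mm behind the grasp point. The pads swing forward as they close: fully open they stand 13 mm farther back than shut.
Start: joints at [-1.315, 0.286, 1.577, -0, 1.279, -0.15], TCP at [0.266, -0.62, 0.231] pointing down, gripper open.
Joint ranges: [-2.77, 2.77], [-0.9, 2.22], [0.21, 2.48], [-1.53, 4.67], [0.24, 2.81], [-2.84, 2.84]. Speed limits (rad/s): [2.79, 2.79, 3.14, 3.14, 3.14, 3.14].

### API

Orientations are given as a unit quaternion [x, y, z, w].
In Python, from plant import ctrl gives the robot as it stands. The module is installed in compiled form; this text tells all that it offers.
- The arm moves only by the shell command python3 -m pendant 'ROWS' [OPENING] [FORCE]. ROWS is JSON, a list of rows, each an object of numbers: "dx", "dy", "dz": the shift along the tool's x, y, z in cm; "twist": the turn about the tool's z in degrees. A call has 1 to 10 rows; each row is the pose to reach, as a shift and turn from the pose commanded when the call began, along the tool's axes at that moment; what a row does not reach only later rows make up. A row lasts 1/8 s, in which the tool goes at most 62.5 mm and 10.7 degrees, less where a joint would pass 70% of its speed; a pose out of reach is approached as far as the arm can. A call with a gripper value outside its range is refused whole. OPENING is the opening in per cent of the stroke, from 0 (shut) to 100 (fully open), set as the call begins (- or left out, the last holds). The fingers move at their own pace and stop on an object; FORCE is the grip in N (left out, the last holds). Time passes only in rows, so rows that repeat a pose let the fingers close. It gives the time, the measured TCP pose, the force, the opening and the grip force at its end, in the units of the state.
- ctrl.get_state(): the state, without advancing time (a new reading comes with each control period).
- ctrl.read_camera(name): name is "side" or "top" or "wrist"; returns a dict with "img" (384x512x3 uint8, red, green, blue), "depth" (384x512 float32, m along the optical axis (not along the pixel's ray), 0 where there is no reading), "camera_matrix" (3x3 intrinsics, pixels), "xyz" and "rotation" of the camera in the world; the wrist camera has in their place "tool_from_camera" (4x4, takes a point from camera to tool coordinates, whose origin is the TCP and whose axes are the flange's). Camera axes: x right, y up, looking along -z (the intrinsics and any distortion apply to the point x, -y, -z); pixel columns grow to the right and rows downward; lengths in m; the calibration is good to about 2 mm. A picture is of the moment at which its call begins: read the wrist's pose just before it.
- ctrl.sign_off(): hands the job in; it is judged then, once.
The state is a dict: "time": time; "qpos": joint angles; "dq": joint speeds; "joint_efforts": joint torques, N m; "eef_pos": TCP position; "tcp_rot": TCP orientation; "contact_force": force on the tool from outside, world axes, zero at the start; "wrist_torque": the same for the moment, N m; "opening": opening from 0.0 (shut) to 1.0 (fully open); "finger_force": force on a finger pad.
Only numpy, scipy, OpenCV 4.12 (cv2) and the standard library are available. Lean on these libraries where they do the work, as an engineer would, in place of code of your own. Each camera call takes 0.05 s, during which the arm holds its last target. There are 200 camera calls.

### The job

The empty aluminium tin stands in the guide lane in front of the small white conditioning cell. Take the push rod by its orange handle and push the tin with the rod's head along the lane, through the spring flap, until it meets the sprung copper pad at the far end; press it there with a steady push of about 12 N for half a second, never pushing harder than 20 N anywhere. Then draw the rod out so that the flap shuts behind the tin, and lay the rod down flat on the worktop clear of the flap, leaving the other things alone.

Things in the scene. Friction and masses are not known exactly. Their poses are not given: they have to be found in the camera images.
- cell: White conditioning cell fixed to the worktop, 150 long x 94 wide x 62 high, window in its roof. Origin on the worktop (z = 0), mid-entrance, under the flap; +x is level, the push direction into the cell, z up. Tunnel 66 wide, 46 high, floor = worktop. In front (x = -0.11 to 0) two rails 16 high form a lane 66 wide, flared at its outer end (105 over all).
- flap (a joint): Steel flap 63 wide x 42 closing the entrance, hinged along its top edge 46 mm above the worktop; swings inward only. 0 = shut (upright), grows as it opens inward to at most 1.45 rad. A light spring shuts it: 1 to 3 N push it open, and it rubs on what passes beneath with 1 to 3 N.
- home (a point): Where the tin's centre lies when the tin just touches the free copper end pad: 85 mm behind the flap (cell +x), 13 mm above the worktop; axes as cell. The pad's face (52 wide, 3 to 29 above the worktop) is 30 mm further on. It yields along +x on a damped spring: about 4 N to start it moving, then about 5 N per mm, 6 mm of travel.
- tin_center (a point): Centre (half-way up) of the round open empty aluminium tin, 60 diameter x 26 high, about 0.08 kg, in the lane in front of the flap. z up.
- rod_handle (a point): Centre of the push rod's orange handle block, 46 long (x) x 14 wide (y) x 42 high, 21 mm above the rod's underside; grip it across the 14 mm. The rod lies flat; its +x axis points from handle to head. About 0.15 kg, balance point about 45 mm ahead of this point. Ahead of the handle runs a bar 12 wide x 26 high to the white head.
- rod_tip (a point): Middle of the flat front face of the rod's white head (36 wide x 26 high, its top level with the bar): 185 mm ahead of the handle centre, 13 mm above the rod's underside. Axes as rod_handle. Bar and head fit through the flap; the handle stays outside the lane.
- tin: The same tin; origin at the centre of its underside, z up.
- rod: The same push rod; origin under the centre of the handle, on the underside; x towards the head, z up.
- spare_tin: Bystander: another tin 60 x 26 with soil in it, at the right; origin under its centre. Leave alone.
- blue_jar: Bystander: sample jar with blue lid, 56 x 73 high, at the right rear; origin under its centre. Leave alone.

How it is judged:
On the way, in this order (a step that is already met when the one before it is completed fails the run):
1. the tin is pushed by the rod with its centre past the opened flap (x of tin in the frame of cell above 0.01 m and value of joint flap above 0.4 rad and contact force between rod and tin above 0.2 N), for 0.05 s.
2. the rod pushes the tin with 8 to 18 N for 0.3 s while the tin bears on the end pad (x of tin in the frame of cell above 0.083 m and contact force between tin and cell above 3 N and contact force between rod and tin between 8 and 18 N), for 0.3 s.
3. the rod is out and the flap is shut behind the tin (value of joint flap below 0.06 rad and x of tin in the frame of cell above 0.079 m and x of rod_tip in the frame of cell below -0.002 m), for 0.2 s.
At the end, for the whole second after the job is handed in: The tin stands upright at rest in the cell, its centre within 6 mm short of home (7 mm in all directions), the flap is shut (within 0.06 rad), and the rod lies flat and still on the worktop with its tip at least 10 mm outside the flap (or beside the cell) (x of tin in the frame of cell between 0.079 and 0.09 m and horizontal distance between tin and home below 0.007 m and angle between tin's own z axis and vertical below 0.08 rad and linear speed of each of tin, rod below 0.02 m/s and value of joint flap below 0.06 rad and angle between rod's own z axis and vertical below 0.1 rad and height (world z) of rod between -0.005 and 0.012 m and (x of rod_tip in the frame of cell below -0.01 m or y of rod_tip in the frame of cell above 0.06 m or y of rod_tip in the frame of cell below -0.06 m)); the robot touches nothing.
It fails at once if the rod pushes the tin with more than 20 N (contact force between rod and tin above 20 N).
It fails at once if the tin is forced against the cell with more than 20 N (contact force between tin and cell above 20 N).
It fails at once if the rod is forced against the cell with more than 20 N (contact force between rod and cell above 20 N).
It fails at once if a bystander is moved by more than 15 mm (distance of any of spare_tin, blue_jar from where it was at the start of the episode above 0.015 m).
It also fails if it takes over 64 s, if anything falls off the work surface, if the arm or the gripper's body presses on something with over 40 N, if the wrist force passes 120 N, or if a joint passes its speed limit or range.

## Working session

There is one attempt and no reset: what is moved stays moved. The work goes in short steps, Python scripts to look and compute and a shell command to move; the robot and the scene stay as the last step left them, time stands still between calls to the robot, and variables do not carry over. Pictures are saved under pics/ and viewed, at most 12 in all, crops included, and the job is handed in when it is done.

```bash
mkdir -p pics; cat > h.py <<'E'
import numpy as np, cv2
from plant import ctrl
from scipy.spatial.transform import Rotation as R
def cam(n):
    s=ctrl.get_state(); c=ctrl.read_camera(n)
    if n=="wrist":
        T=np.array(c["tool_from_camera"]); Rt=R.from_quat(s["tcp_rot"]).as_matrix()
        c["rotation"]=Rt@T[:3,:3]; c["xyz"]=Rt@T[:3,3]+np.array(s["eef_pos"])
    c["R"]=np.array(c["rotation"]).reshape(3,3); c["t"]=np.array(c["xyz"]); c["K"]=np.array(c["camera_matrix"])
    return c
def plane(c,uv,z):
    uv=np.atleast_2d(uv).astype(float); d=np.c_[uv,np.ones(len(uv))]@np.linalg.inv(c["K"]).T
    d=(d*[1,-1,-1])@c["R"].T
    return c["t"]+d*((z-c["t"][2])/d[:,2])[:,None]
def pts(c):
    h,w=c["depth"].shape; u,v=np.meshgrid(np.arange(w),np.arange(h))
    d=np.stack([u,v,np.ones_like(u)],-1)@np.linalg.inv(c["K"]).T*c["depth"][...,None]
    return (d*[1,-1,-1])@c["R"].T+c["t"]
def save(c,n): cv2.imwrite("pics/"+n,c["img"][...,::-1])
E
python3 - <<'E'
from h import *
a=cam("top");b=cam("side")
cv2.imwrite("pics/a.png",cv2.resize(np.hstack([a["img"],b["img"]])[...,::-1],None,fx=.78,fy=.78))
save(a,"top.png")
print(a["t"],a["R"],a["K"],b["t"],[k for k in a]); np.savez("top.npz",img=a["img"],P=pts(a))
print(ctrl.get_state())
E
```

```text
Traceback (most recent call last):
  File "h.py", line 9, in cam
    c["R"]=np.array(c["rotation"]).reshape(3,3); c["t"]=np.array(c["xyz"]); c["K"]=np.array(c["camera_matrix"])
           ~~~~~~~~~~~~~~~~~~~~~~~~~~~~~~~^^^^^
ValueError: cannot reshape array of size 4 into shape (3,3)
```

Rotation is a quaternion for fixed cameras.

```bash
python3 - <<'E'
s=open('h.py').read()
s=s.replace('np.array(c["rotation"]).reshape(3,3)','np.array(c["rotation"]) if n=="wrist" else R.from_quat(c["rotation"]).as_matrix()')
open('h.py','w').write(s)
E
python3 - <<'E'
from h import *
a=cam("top");b=cam("side")
cv2.imwrite("pics/a.png",cv2.resize(np.hstack([a["img"],b["img"]])[...,::-1],None,fx=.78,fy=.78))
save(a,"top.png")
print(a["t"],a["R"],a["K"],b["t"],[k for k in a]); np.savez("top.npz",img=a["img"],P=pts(a))
print(ctrl.get_state())
E
```

```text
[0.53596201 0.08393005 1.14234004] [[-0.02778737  0.99911537 -0.03156495]
 [-0.99958996 -0.02799119 -0.00603384]
 [-0.00691205  0.03138435  0.99948349]] [[405.69023438   0.         253.41219038]
 [  0.         405.69023438 193.09056746]
 [  0.           0.           1.        ]] [0.32145775 1.02384617 0.89256024] ['img', 'depth', 'camera_matrix', 'xyz', 'rotation', 'R', 't', 'K']
{'time': 0.15, 'qpos': array([-1.31501687e+00,  2.86988032e-01,  1.57781682e+00, -1.10060130e-05,
        1.27859922e+00, -1.50048600e-01]), 'dq': array([-9.51002055e-04, -1.74394322e-03, -4.76248009e-03, -8.44625223e-04,
        1.53239776e-04,  3.35138203e-05]), 'joint_efforts': array([-4.74750177e-04, -4.06604505e+01, -2.93141949e+01, -1.90529158e-04,
        3.94383344e-03,  3.40298776e-06]), 'eef_pos': array([ 0.26634287, -0.61968638,  0.23026063]), 'tcp_rot': array([ 9.79482767e-01,  2.01525901e-01, -5.31193235e-05, -9.04164788e-04]), 'contact_force': array([-0.35711902, -0.57325807,  0.05358035]), 'wrist_torque': array([0.04357449, 0.02629466, 0.00859754]), 'finger_force': 0.0, 'opening': 1.0002014571102062}
```

View pics/a.png

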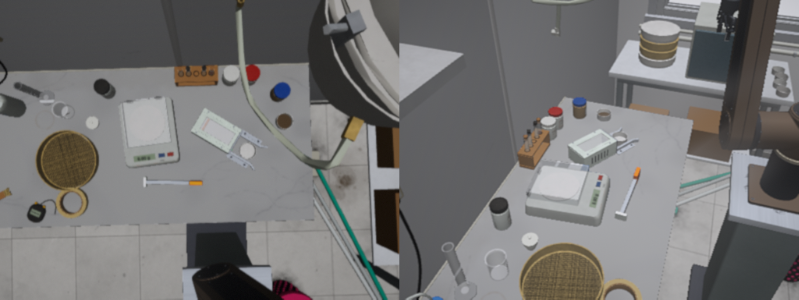

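View pics/top.png

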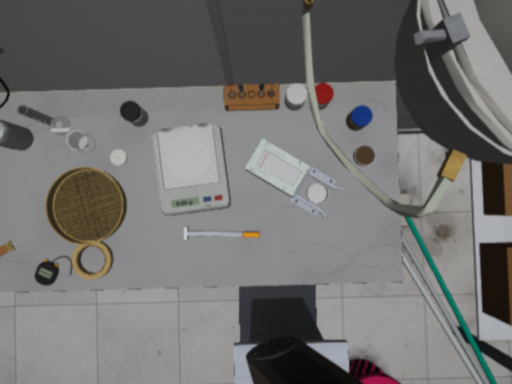

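The top picture shows the cell at about (278,167), its rails running down-right past the tin at (317,193). The rod lies flat with its head at (186,234) and its handle at (251,234), and the spare tin (364,155) and blue jar (360,118) are to the right. A hose hangs overhead from (310,50) to (420,210). Next: measurements.

```bash
python3 - <<'E'
from h import *
d=np.load("top.npz");im=d["img"];P=d["P"];hsv=cv2.cvtColor(im,cv2.COLOR_RGB2HSV)
def rep(n,m):
    m=m.astype(np.uint8); k,l,s,c=cv2.connectedComponentsWithStats(m)
    for i in range(1,k):
        if s[i,4]>15:
            q=P[l==i]; u=np.argwhere(l==i)[:,::-1].astype(np.float32)
            r=cv2.minAreaRect(np.ascontiguousarray(q[:,:2].astype(np.float32)*1000))
            print(n,s[i],"med",np.median(q,0).round(3),"rect mm",np.round(r[0],1),np.round(r[1],1),round(r[2],1))
box=np.zeros(im.shape[:2],bool);box[135:255,170:345]=1
z=P[...,2]
print("table",np.median(z[250:270,150:300]))
rep("handle",box&(hsv[...,0]<22)&(hsv[...,1]>150)&(hsv[...,2]>120))
w=box.copy();w[:225]=0;w[:,:180]=0;rep("rod",w&(z>.015))
w=box.copy();w[215:]=0;w[:,:240]=0
rep("cell",w&(z>.05)&(z<.08));rep("low",w&(z>.008)&(z<.035))
h=z.copy();m=(z>.1)&(z<1);print("overhead z", [ (u,v,P[v,u].round(3)) for u,v in [(310,50),(318,110),(350,160),(400,208),(425,205)]])
c=dict(np.load("top.npz"))
cv2.imwrite("pics/crop.png",cv2.resize(im[130:255,170:350,::-1],None,fx=4.4,fy=4.4,interpolation=cv2.INTER_CUBIC))
E
```

```text
table -0.0006553919682553699
handle [243 232  16   5  78] med [0.46  0.102 0.041] rect mm [460.1 101.6] [40.7 11. ] 88.3
rod [184 227  76  13 398] med [0.462 0.178 0.026] rect mm [486.3 183.8] [ 84.3 206.5] 4.2
cell [ 245  139   66   58 2024] med [0.636 0.024 0.06 ] rect mm [636.7  23.5] [155.2  94.3] 57.7
low [307 172  37  32 187] med [ 0.588 -0.104  0.015] rect mm [573.  -96.4] [103.6  67.5] 62.2
low [295 195  30  20 102] med [ 0.537 -0.064  0.015] rect mm [536.5 -65.3] [95.  10.6] 56.0
overhead z [(310, 50, array([ 0.774, -0.006,  0.523])), (318, 110, array([ 0.676, -0.012,  0.54 ])), (350, 160, array([ 0.658, -0.185, -0.003])), (400, 208, array([ 0.529, -0.075,  0.691])), (425, 205, array([ 0.532, -0.087,  0.731]))]
```

View pics/crop.png

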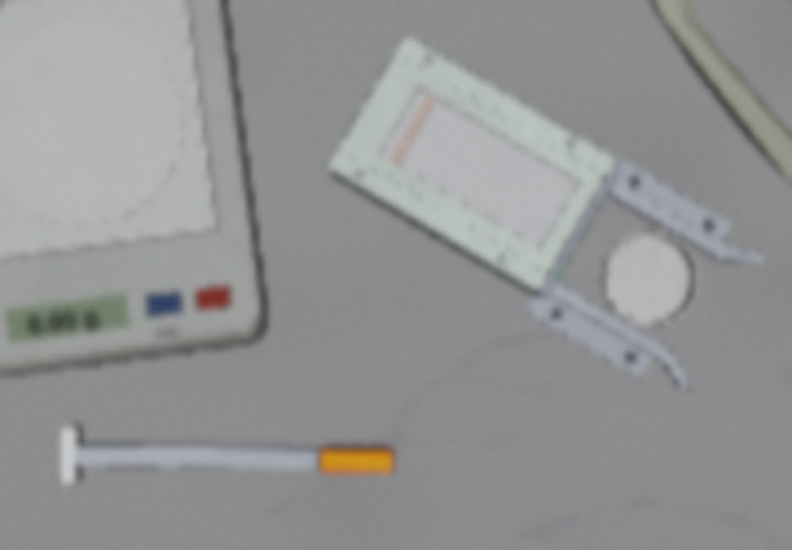

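```bash
cat >> h.py <<'E'
def delta(p,ty):
    """cm shifts in the current tool frame and twist to bring TCP to p with tool y at world angle ty (deg)"""
    s=ctrl.get_state(); M=R.from_quat(s["tcp_rot"]).as_matrix()
    d=M.T@(np.array(p)-s["eef_pos"])*100
    cur=np.degrees(np.arctan2(M[1,1],M[0,1])); tw=-((ty-cur+180)%360-180)
    print("d",d.round(2),"twist",round(tw,2),"cur",round(cur,2),"tilt",M[:,2].round(4),"t",s["time"])
E
python3 - <<'E'
from h import *
a=cam("top")
f=lambda x,y:(x/4.4+170-.5,y/4.4+130-.5)
Q=plane(a,[f(408,38),f(332,165),f(545,290),f(613,160)],.062)[:,:2]
print(Q.round(4)); 
for i,j in((1,2),(0,3)):v=Q[i]-Q[j];print(np.degrees(np.arctan2(v[1],v[0])),np.linalg.norm(v))
print("entr",(Q[2]+Q[3])/2,"tin",plane(a,f(649,279),.026))
delta([.48,-.17,.25],-32)
E
```

```text
[[ 0.7165  0.0628]
 [ 0.6404  0.1111]
 [ 0.5609 -0.0157]
 [ 0.6386 -0.0593]]
57.92364243553013 0.14962088259101555
57.46763242507776 0.14481918512323622
entr [ 0.59975247 -0.03749763] tin [[ 0.56681901 -0.08415836  0.026     ]]
d [ 37.38 -32.89  -1.9 ] twist -34.75 cur -66.75 tilt [-4.0e-04  1.5e-03 -1.0e+00] t 0.2
```

```bash
python3 -m pendant '[{"dx":5,"dy":-4,"twist":-5},{"dx":10,"dy":-8,"twist":-10},{"dx":14.5,"dy":-12,"twist":-16},{"dx":19,"dy":-16,"twist":-22},{"dx":23.5,"dy":-20,"twist":-28},{"dx":28,"dy":-24,"twist":-34.7},{"dx":32.5,"dy":-28.5,"dz":-1.9,"twist":-34.7},{"dx":37.4,"dy":-32.9,"dz":-1.9,"twist":-34.7},{"dx":37.4,"dy":-32.9,"dz":-1.9,"twist":-34.7},{"dx":37.4,"dy":-32.9,"dz":-1.9,"twist":-34.7}]' && python3 - <<'E'
from h import *
c=cam("wrist");save(c,"w1.png");np.savez("w1.npz",img=c["img"],P=pts(c))
delta([.48,-.17,.25],-32)
for uv in [(256,192),(0,0),(511,0),(511,383),(0,383)]: print(uv,plane(c,uv,0).round(3))
E
```

```text
$[0]: bad value
```

```bash
python3 -m pendant '[{"dx":5,"dy":-4,"dz":0,"twist":-5},{"dx":10,"dy":-8,"dz":0,"twist":-10},{"dx":14.5,"dy":-12,"dz":0,"twist":-16},{"dx":19,"dy":-16,"dz":0,"twist":-22},{"dx":23.5,"dy":-20,"dz":0,"twist":-28},{"dx":28,"dy":-24,"dz":0,"twist":-34.7},{"dx":32.5,"dy":-28.5,"dz":-1.9,"twist":-34.7},{"dx":37.4,"dy":-32.9,"dz":-1.9,"twist":-34.7},{"dx":37.4,"dy":-32.9,"dz":-1.9,"twist":-34.7},{"dx":37.4,"dy":-32.9,"dz":-1.9,"twist":-34.7}]' && python3 - <<'E'
from h import *
c=cam("wrist");save(c,"w1.png");np.savez("w1.npz",img=c["img"],P=pts(c))
delta([.48,-.17,.25],-32)
for uv in [(256,192),(0,0),(511,0),(511,383),(0,383)]: print(uv,plane(c,uv,0).round(3))
E
```

```text
time: 1.45
eef_pos: [0.4801, -0.1701, 0.2501]
tcp_rot: [0.874, 0.485, -0.0, 0.0]
contact_force: [-1.1, 0.4, -0.0]
opening: 0.999
finger_force: 0.0
d [ 0.08 -0.04  0.  ] twist -0.06 cur -32.06 tilt [-7.e-04 -3.e-04 -1.e+00] t 1.5
(256, 192) [[ 0.453 -0.212  0.   ]]
(0, 0) [[0.318 0.159 0.   ]]
(511, 0) [[ 0.844 -0.17   0.   ]]
(511, 383) [[ 0.652 -0.76   0.   ]]
(0, 383) [[-0.131 -0.273  0.   ]]
```

View pics/w1.png

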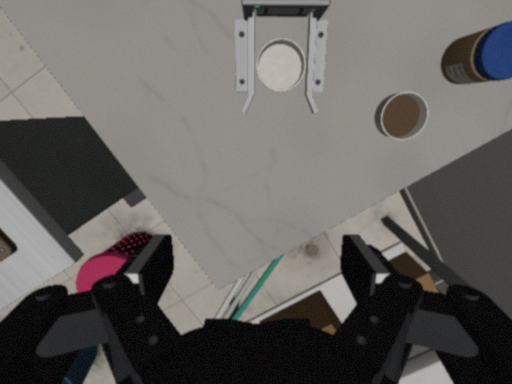

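The wrist view shows the lane nearly upright: rails at about columns 241 and 320, rows 20–110, the tin at (281,66), and the flap at the top (row 8). The spare tin (404,116) is well clear.

```bash
python3 - <<'E'
from h import *
d=np.load("w1.npz");im=d["img"];P=d["P"];z=P[...,2]
w=np.zeros(z.shape,bool);w[15:115,228:332]=1
tz=np.median(z[120:200,200:300]);print("table",tz)
m=(w&(z>tz+.011)&(z<tz+.021)).astype(np.uint8)
k,l,s,c=cv2.connectedComponentsWithStats(m)
for i in range(1,k):
    if s[i,4]>200: 
        q=P[l==i];r=cv2.minAreaRect((q[:,:2]*1000).astype(np.float32));
        b=q[(np.argwhere(l==i)[:,0]<90)];v=np.linalg.svd(b[:,:2]-b[:,:2].mean(0),full_matrices=False)[2][0]
        print(s[i],np.round(r[0],1),np.round(r[1],1),round(r[2],1),"straight ctr",b.mean(0).round(4),"ang",np.degrees(np.arctan2(v[1],v[0]))%180)
C=cv2.HoughCircles(cv2.GaussianBlur(cv2.cvtColor(im[20:115,230:335],cv2.COLOR_RGB2GRAY),(3,3),0),cv2.HOUGH_GRADIENT,1,30,param1=80,param2=15,minRadius=20,maxRadius=30)
print(C)
q=w&(z>tz+.0235)&(z<tz+.032);ys,xs=np.nonzero(q);print("rim",cv2.minEnclosingCircle((P[q][:,:2]*1000).astype(np.float32)),q.sum())
E
python3 - <<'E'
from h import *
delta([.465,.102,.2],0)
E
```

```text
table 8.527252825463183e-05
[241  15  13  98 570] [533.3 -64.6] [111.3  14.7] 55.8 straight ctr [ 0.544  -0.0533  0.0163] ang 58.16017187450342
[306  15  15  98 657] [ 600.9 -106.8] [111.2  15.1] 59.7 straight ctr [ 0.6067 -0.092   0.0158] ang 57.446935793865336
[[[48.5 45.5 22.4]]]
rim ((580.8602294921875, -67.97171020507812), 52.352237701416016) 275
d [ 22.34 -15.74   5.  ] twist -32.06 cur -32.06 tilt [-7.e-04 -3.e-04 -1.e+00] t 1.5
```

```bash
python3 -m pendant '[{"dx":5,"dy":-3.5,"dz":1,"twist":-6},{"dx":10,"dy":-7,"dz":2,"twist":-13},{"dx":14.5,"dy":-10.5,"dz":3,"twist":-20},{"dx":18.5,"dy":-13,"dz":4,"twist":-26},{"dx":22.3,"dy":-15.7,"dz":5,"twist":-32},{"dx":22.3,"dy":-15.7,"dz":5,"twist":-32},{"dx":22.3,"dy":-15.7,"dz":5,"twist":-32}]' && python3 - <<'E'
from h import *
c=cam("wrist");save(c,"w2.png");im=c["img"];hsv=cv2.cvtColor(im,cv2.COLOR_RGB2HSV);P=pts(c)
m=(hsv[...,0]<22)&(hsv[...,1]>150)&(hsv[...,2]>100);k,l,s,ce=cv2.connectedComponentsWithStats(m.astype(np.uint8))
for i in range(1,k):
  if s[i,4]>50:
    uv=np.argwhere(l==i)[:,::-1].astype(np.float32);q=P[l==i];t=q[q[:,2]>.037]
    print(s[i],"med",np.median(q,0).round(4),len(t),cv2.minAreaRect((t[:,:2]*1000).astype(np.float32)))
z=P[...,2];m=(z>.018)&(z<.033)&(P[...,0]>.42)&(P[...,0]<.5)&(P[...,1]>.1)&(P[...,1]<.31)
q=P[m];b=q[(q[:,1]>.135)&(q[:,1]<.26)];print("bar",np.polyfit(b[:,1],b[:,0],1),len(b),"head",q[q[:,1]>.275].mean(0),q[:,1].max())
E
```

```text
time: 2.38
eef_pos: [0.4659, 0.1006, 0.2003]
tcp_rot: [0.708, 0.706, -0.0, 0.0]
contact_force: [-0.7, -0.5, -0.1]
opening: 0.997
finger_force: 0.0
[351  79  12  21 242] med [0.5603 0.1854 0.0602] 242 ((515.501220703125, 182.25567626953125), (101.08159637451172, 18.164888381958008), 3.739415407180786)
[244 150  13  41 460] med [0.4583 0.1035 0.0418] 460 ((459.156982421875, 125.159912109375), (89.95171356201172, 12.412142753601074), 87.52119445800781)
bar [0.0426287  0.45368478] 1453 head [nan nan nan] 0.27033298438888476<stdin>:9: RuntimeWarning: Mean of empty slice.
  ret = um.true_divide(
```

View pics/w2.png

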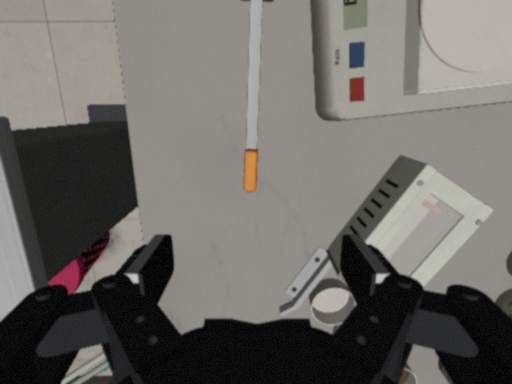

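The rod's orange handle is at (250,170), bar running up to (255,5), turned ~2.4° from world y; the scale is to the right, clear of the fingers.

```bash
python3 - <<'E'
from h import *
delta([.4585,.1025,.007],-2.4)
E
```

```text
d [ 0.22 -0.77 19.35] twist 2.18 cur -0.22 tilt [ 4.e-04 -6.e-04 -1.e+00] t 2.425
```

```bash
python3 -m pendant '[{"dx":0.2,"dy":-0.8,"dz":5,"twist":2.2},{"dx":0.2,"dy":-0.8,"dz":10,"twist":2.2},{"dx":0.2,"dy":-0.8,"dz":14,"twist":2.2},{"dx":0.2,"dy":-0.8,"dz":16,"twist":2.2},{"dx":0.2,"dy":-0.8,"dz":17.5,"twist":2.2},{"dx":0.2,"dy":-0.8,"dz":18.5,"twist":2.2},{"dx":0.2,"dy":-0.8,"dz":19.3,"twist":2.2},{"dx":0.2,"dy":-0.8,"dz":19.3,"twist":2.2}]' 45 && python3 -m pendant '[{"dx":0,"dy":0,"dz":0,"twist":0},{"dx":0,"dy":0,"dz":0,"twist":0},{"dx":0,"dy":0,"dz":0,"twist":0},{"dx":0,"dy":0,"dz":0,"twist":0},{"dx":0,"dy":0,"dz":0,"twist":0},{"dx":0,"dy":0,"dz":0,"twist":0}]' 0 80
```

```text
time: 3.42
eef_pos: [0.4575, 0.104, 0.0072]
tcp_rot: [0.721, 0.693, -0.0, -0.0]
contact_force: [0.1, 0.4, 0.2]
opening: 0.447
finger_force: 0.0
time: 4.18
eef_pos: [0.4583, 0.1042, 0.0081]
tcp_rot: [0.721, 0.693, 0.001, 0.0]
contact_force: [-0.7, 0.1, 5.3]
opening: 0.157
finger_force: 78.5
```

```bash
python3 -m pendant '[{"dx":0,"dy":0,"dz":-2,"twist":0},{"dx":0,"dy":0,"dz":-4,"twist":0},{"dx":0,"dy":0,"dz":-6,"twist":0},{"dx":0,"dy":0,"dz":-6,"twist":0},{"dx":0,"dy":0,"dz":-6,"twist":0}]' && python3 - <<'E'
from h import *
delta([.438,-.292,.068],-32.2)
c=cam("wrist");z=pts(c)
m=(z[...,2]>.06)&(z[...,2]<.12)&(abs(z[...,0]-.463)<.03)&(z[...,1]>.135)&(z[...,1]<.27)
b=z[m];print(len(b),"x(y)",np.polyfit(b[:,1],b[:,0],1),"z(y)",np.polyfit(b[:,1],b[:,2],1),b[:,1].max())
E
```

```text
time: 4.8
eef_pos: [0.4564, 0.1041, 0.0661]
tcp_rot: [0.721, 0.693, -0.001, -0.001]
contact_force: [0.3, 0.0, -0.8]
opening: 0.15
finger_force: 78.1
d [-39.65  -0.29  -0.18] twist 29.96 cur -2.24 tilt [-2.2e-03 -1.0e-04 -1.0e+00] t 4.8
5408 x(y) [0.04030774 0.45182022] z(y) [0.00029652 0.08386229] 0.21330948227991306
```

```bash
python3 -m pendant '[{"dx":-4,"dy":0,"dz":0,"twist":0},{"dx":-9,"dy":0,"dz":0,"twist":0},{"dx":-14,"dy":0,"dz":0,"twist":0},{"dx":-19,"dy":0,"dz":0,"twist":0},{"dx":-24,"dy":0,"dz":0,"twist":5},{"dx":-29,"dy":-0.1,"dz":0,"twist":12},{"dx":-34,"dy":-0.2,"dz":0,"twist":19},{"dx":-38,"dy":-0.3,"dz":0,"twist":25},{"dx":-39.7,"dy":-0.3,"dz":0,"twist":30},{"dx":-39.7,"dy":-0.3,"dz":0,"twist":30}]' && python3 -m pendant '[{"dx":0,"dy":0,"dz":0,"twist":0},{"dx":0,"dy":0,"dz":0,"twist":0}]' && python3 - <<'E'
from h import *
delta([.438,-.292,.068],-32.2)
c=cam("wrist");save(c,"w3.png")
E
```

```text
time: 6.1
eef_pos: [0.4382, -0.2931, 0.0661]
tcp_rot: [0.876, 0.482, -0.0, -0.001]
contact_force: [0.5, 0.3, -1.9]
opening: 0.154
finger_force: 78.0
time: 6.35
eef_pos: [0.4388, -0.2912, 0.0668]
tcp_rot: [0.875, 0.484, -0.0, -0.001]
contact_force: [-0.3, 0.5, -1.1]
opening: 0.149
finger_force: 78.0
d [-0.11 -0.02 -0.12] twist 0.06 cur -32.14 tilt [-8.e-04  1.e-03 -1.e+00] t 6.35
```

View pics/w3.png

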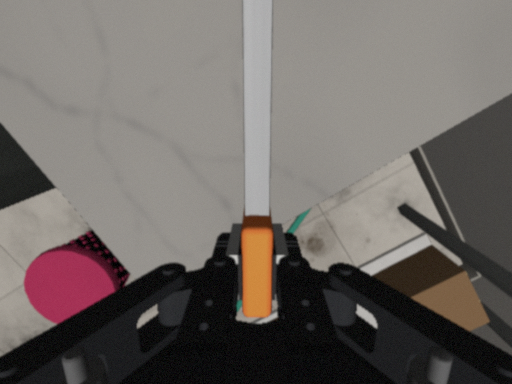

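The grip is sound: bar straight up the picture, columns 245–271, with the handle between the pads at (257,270). I'll lower it and check the alignment from the top.

```bash
python3 -m pendant '[{"dx":0,"dy":0,"dz":2,"twist":0},{"dx":0,"dy":0,"dz":4,"twist":0},{"dx":0,"dy":0,"dz":5,"twist":0},{"dx":0,"dy":0,"dz":5.6,"twist":0},{"dx":0,"dy":0,"dz":5.6,"twist":0},{"dx":0,"dy":0,"dz":5.6,"twist":0}]' && python3 - <<'E'
from h import *
delta([.438,-.292,.011],-32.2)
a=cam("top");im=a["img"];P=pts(a)
cv2.imwrite("pics/t2.png",cv2.resize(im[150:270,240:380,::-1],None,fx=5,fy=5,interpolation=cv2.INTER_CUBIC))
E=np.array([.598,-.0385]);u=np.array([np.cos(np.radians(57.8)),np.sin(np.radians(57.8))]);n=np.array([-u[1],u[0]])
q=P[...,:2]-E;X=q@u;Y=q@n;z=P[...,2]
b=(z>.02)&(z<.04)&(abs(Y)<.025)&(X<-.09)&(X>-.27);print(b.sum(),"max X",X[b].max(),"z",np.median(z[b]))
for lo,hi in((-.26,-.2),(-.2,-.14),(-.14,-.10)):
    s=b&(X>lo)&(X<hi);print(lo,hi,s.sum(),Y[s].mean().round(4) if s.any() else 0, (Y[s].min(),Y[s].max()) if s.any() else 0)
E
```

```text
time: 7.15
eef_pos: [0.4394, -0.2929, 0.012]
tcp_rot: [0.876, 0.483, 0.0, 0.001]
contact_force: [0.1, -0.1, -1.4]
opening: 0.153
finger_force: 78.1
d [-0.   -0.17  0.1 ] twist -0.04 cur -32.24 tilt [ 1.e-03 -9.e-04 -1.e+00] t 7.15
293 max X -0.11738546773005584 z 0.028702511986649304
-0.26 -0.2 102 -0.0009 (np.float64(-0.007305392910354878), np.float64(0.0050512536872835126))
-0.2 -0.14 101 -0.0013 (np.float64(-0.007658832230175135), np.float64(0.004785548830354554))
-0.14 -0.1 72 -0.0016 (np.float64(-0.019651348058577434), np.float64(0.01593553384208705))
```

View pics/t2.png

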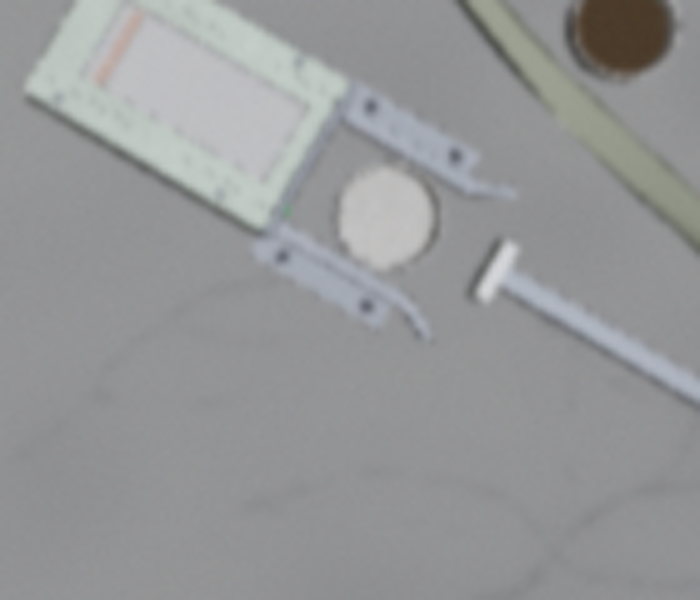

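The head (498,270) faces the tin (387,217), centred in the lane to about 1.5 mm. Now a slow push.

```bash
python3 -m pendant '[{"dx":0.8,"dy":-0.1,"dz":0,"twist":0},{"dx":1.6,"dy":-0.1,"dz":0,"twist":0},{"dx":2.2,"dy":-0.1,"dz":0,"twist":0},{"dx":2.5,"dy":-0.1,"dz":0,"twist":0},{"dx":2.8,"dy":-0.1,"dz":0,"twist":0},{"dx":3.1,"dy":-0.1,"dz":0,"twist":0},{"dx":3.4,"dy":-0.1,"dz":0,"twist":0},{"dx":3.7,"dy":-0.1,"dz":0,"twist":0},{"dx":4,"dy":-0.1,"dz":0,"twist":0},{"dx":4.4,"dy":-0.1,"dz":0,"twist":0}]' && python3 -m pendant '[{"dx":0.4,"dy":0,"dz":0,"twist":0},{"dx":0.8,"dy":0,"dz":0,"twist":0},{"dx":1.2,"dy":0,"dz":0,"twist":0},{"dx":1.6,"dy":0,"dz":0,"twist":0},{"dx":2,"dy":0,"dz":0,"twist":0},{"dx":2.4,"dy":0,"dz":0,"twist":0},{"dx":2.8,"dy":0,"dz":0,"twist":0},{"dx":3.2,"dy":0,"dz":0,"twist":0},{"dx":3.6,"dy":0,"dz":0,"twist":0},{"dx":4,"dy":0,"dz":0,"twist":0}]' && python3 - <<'E'
from h import *
u=np.array([np.cos(np.radians(57.8)),np.sin(np.radians(57.8))]);n=np.array([-u[1],u[0]])
s=ctrl.get_state();f=s["contact_force"];print("F u,n,z",f[:2]@u,f[:2]@n,f[2])
delta([.438,-.292,.011],-32.2)
a=cam("top");cv2.imwrite("pics/t3.png",cv2.resize(a["img"][130:250,240:380,::-1],None,fx=5,fy=5,interpolation=cv2.INTER_CUBIC))
E
```

```text
time: 8.45
eef_pos: [0.4617, -0.2546, 0.0113]
tcp_rot: [0.876, 0.483, 0.0, 0.0]
contact_force: [0.6, -0.2, -1.7]
opening: 0.153
finger_force: 78.0
time: 9.7
eef_pos: [0.483, -0.2207, 0.0113]
tcp_rot: [0.876, 0.483, -0.0, 0.0]
contact_force: [-1.4, -2.2, -1.8]
opening: 0.154
finger_force: 78.1
F u,n,z -2.556976461663005 -0.0067879804162630395 -1.7536215991737882
d [-8.43 -0.    0.03] twist -0.05 cur -32.25 tilt [-0.e+00 -1.e-04 -1.e+00] t 9.7
```

View pics/t3.png

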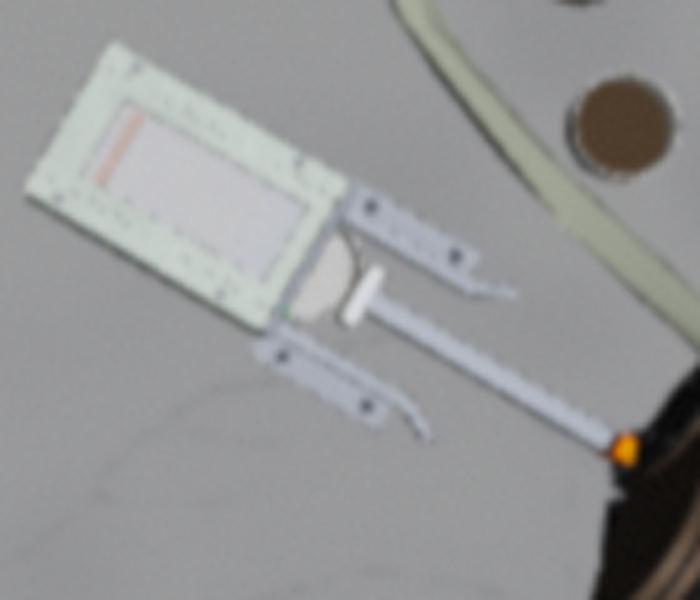

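The head is against the tin, which is half through the flap at (322,275). Force is about 2.5 N. Continuing.

```bash
python3 -m pendant '[{"dx":0.4,"dy":0,"dz":0,"twist":0},{"dx":0.8,"dy":0,"dz":0,"twist":0},{"dx":1.2,"dy":0,"dz":0,"twist":0},{"dx":1.6,"dy":0,"dz":0,"twist":0},{"dx":2,"dy":0,"dz":0,"twist":0},{"dx":2.4,"dy":0,"dz":0,"twist":0},{"dx":2.8,"dy":0,"dz":0,"twist":0},{"dx":3.2,"dy":0,"dz":0,"twist":0},{"dx":3.6,"dy":0,"dz":0,"twist":0},{"dx":4,"dy":0,"dz":0,"twist":0}]' && python3 -m pendant '[{"dx":0.4,"dy":0,"dz":0,"twist":0},{"dx":0.8,"dy":0,"dz":0,"twist":0},{"dx":1.2,"dy":0,"dz":0,"twist":0},{"dx":1.6,"dy":0,"dz":0,"twist":0},{"dx":2,"dy":0,"dz":0,"twist":0},{"dx":2.4,"dy":0,"dz":0,"twist":0},{"dx":2.8,"dy":0,"dz":0,"twist":0},{"dx":3.2,"dy":0,"dz":0,"twist":0},{"dx":3.4,"dy":0,"dz":0,"twist":0},{"dx":3.6,"dy":0,"dz":0,"twist":0}]' && cat > st.py <<'E'
from h import *
u=np.array([np.cos(np.radians(57.8)),np.sin(np.radians(57.8))]);n=np.array([-u[1],u[0]])
for i in range(1):
    s=ctrl.get_state();f=s["contact_force"];print("F u,n,z",f[:2]@u,f[:2]@n,f[2],"X travel",((s["eef_pos"][:2]-[.4394,-.2929])@u).round(4),"tipX",((s["eef_pos"][:2]-[.4394,-.2929])@u-.117).round(4),s["time"])
E
python3 st.py
```

```text
time: 11.0
eef_pos: [0.5044, -0.1869, 0.0113]
tcp_rot: [0.876, 0.483, 0.0, 0.0]
contact_force: [-0.6, -1.6, -1.4]
opening: 0.153
finger_force: 78.1
time: 12.25
eef_pos: [0.5234, -0.1564, 0.0111]
tcp_rot: [0.876, 0.483, -0.0, -0.0]
contact_force: [-0.7, -1.3, -3.5]
opening: 0.149
finger_force: 78.0
F u,n,z -1.4595832058834277 -0.10812709294288421 -3.5303885907705146 X travel 0.1603 tipX 0.0433 12.25
```

```bash
python3 -m pendant '[{"dx":0.15,"dy":0,"dz":0,"twist":0},{"dx":0.3,"dy":0,"dz":0,"twist":0},{"dx":0.45,"dy":0,"dz":0,"twist":0},{"dx":0.6,"dy":0,"dz":0,"twist":0},{"dx":0.7,"dy":0,"dz":0,"twist":0},{"dx":0.8,"dy":0,"dz":0,"twist":0},{"dx":0.9,"dy":0,"dz":0,"twist":0}]' && python3 st.py && python3 -m pendant '[{"dx":0.05,"dy":0,"dz":0,"twist":0},{"dx":0.1,"dy":0,"dz":0,"twist":0}]' && python3 st.py
```

```text
time: 13.12
eef_pos: [0.5283, -0.149, 0.0113]
tcp_rot: [0.876, 0.483, -0.0, -0.0]
contact_force: [-0.4, -0.7, -3.8]
opening: 0.15
finger_force: 77.9
F u,n,z -0.8109423755277312 -0.0383647864889238 -3.768737132241144 X travel 0.1692 tipX 0.0522 13.125
time: 13.38
eef_pos: [0.5288, -0.1482, 0.0113]
tcp_rot: [0.876, 0.483, 0.0, -0.0]
contact_force: [-0.1, -0.7, -2.9]
opening: 0.147
finger_force: 77.9
F u,n,z -0.6426333739506433 -0.2441888088218458 -2.8671214627451227 X travel 0.1701 tipX 0.0531 13.375
```

```bash
python3 -m pendant '[{"dx":0.06,"dy":0,"dz":0,"twist":0},{"dx":0.12,"dy":0,"dz":0,"twist":0}]' && python3 st.py && python3 -m pendant '[{"dx":0.05,"dy":0,"dz":0,"twist":0},{"dx":0.1,"dy":0,"dz":0,"twist":0}]' && python3 st.py
```

```text
time: 13.62
eef_pos: [0.5294, -0.1472, 0.0113]
tcp_rot: [0.876, 0.483, -0.0, 0.0]
contact_force: [-0.7, -1.1, -3.2]
opening: 0.148
finger_force: 77.9
F u,n,z -1.2791910530048463 -0.013426236088522064 -3.15647090857172 X travel 0.1713 tipX 0.0543 13.625
time: 13.88
eef_pos: [0.53, -0.1463, 0.0113]
tcp_rot: [0.876, 0.483, -0.0, -0.0]
contact_force: [-1.3, -0.9, -2.6]
opening: 0.153
finger_force: 77.9
F u,n,z -1.4655832096209784 0.664436190376821 -2.605447041957982 X travel 0.1723 tipX 0.0553 13.875
```

```bash
python3 -m pendant '[{"dx":0.05,"dy":0,"dz":0,"twist":0},{"dx":0.1,"dy":0,"dz":0,"twist":0}]' && python3 st.py && python3 -m pendant '[{"dx":0.05,"dy":0,"dz":0,"twist":0},{"dx":0.1,"dy":0,"dz":0,"twist":0}]' && python3 st.py
```

```text
time: 14.12
eef_pos: [0.5305, -0.1454, 0.0113]
tcp_rot: [0.876, 0.483, 0.0, -0.0]
contact_force: [-0.1, -1.4, -3.2]
opening: 0.154
finger_force: 77.9
F u,n,z -1.23529690596266 -0.6384157197778308 -3.2419272452524033 X travel 0.1734 tipX 0.0564 14.125
time: 14.38
eef_pos: [0.531, -0.1446, 0.0113]
tcp_rot: [0.876, 0.483, -0.0, -0.0]
contact_force: [-0.4, -2.2, -3.1]
opening: 0.157
finger_force: 77.9
F u,n,z -2.03154273510973 -0.8596466940827817 -3.134349998219518 X travel 0.1743 tipX 0.0573 14.375
```

```bash
python3 -m pendant '[{"dx":0.05,"dy":0,"dz":0,"twist":0},{"dx":0.1,"dy":0,"dz":0,"twist":0}]' && python3 st.py && python3 -m pendant '[{"dx":0.04,"dy":0,"dz":0,"twist":0},{"dx":0.08,"dy":0,"dz":0,"twist":0}]' && python3 st.py
```

```text
time: 14.62
eef_pos: [0.5316, -0.1437, 0.0113]
tcp_rot: [0.876, 0.483, -0.0, -0.0]
contact_force: [-0.5, -1.2, -3.1]
opening: 0.152
finger_force: 77.9
F u,n,z -1.2809081450836202 -0.2704499189924252 -3.148021507671378 X travel 0.1753 tipX 0.0583 14.625
time: 14.88
eef_pos: [0.5318, -0.1435, 0.0113]
tcp_rot: [0.876, 0.483, -0.0, 0.0]
contact_force: [-2.4, -3.5, -2.8]
opening: 0.155
finger_force: 77.9
F u,n,z -4.221543066677905 0.14937127192756885 -2.78904941298607 X travel 0.1757 tipX 0.0587 14.875
```

```bash
python3 - <<'E'
from h import *
a=cam("top");cv2.imwrite("pics/t4.png",cv2.resize(a["img"][135:215,240:340,::-1],None,fx=7,fy=7,interpolation=cv2.INTER_CUBIC))
E
```

```text
(no output)
```

View pics/t4.png

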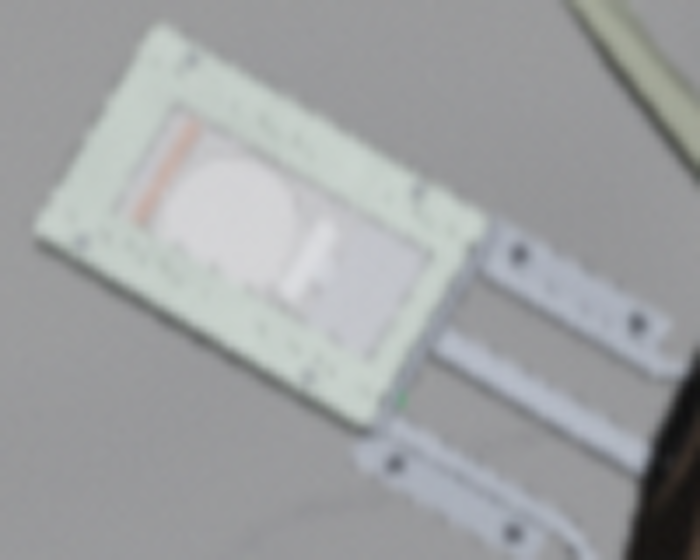

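The tin at (230,220) is now touching the copper pad and the force has begun to rise. I'll step up gently.

```bash
python3 -m pendant '[{"dx":0.05,"dy":0,"dz":0,"twist":0},{"dx":0.1,"dy":0,"dz":0,"twist":0}]' && python3 st.py; python3 -m pendant '[{"dx":0,"dy":0,"dz":0,"twist":0}]' && python3 st.py
```

```text
time: 15.18
eef_pos: [0.5321, -0.1432, 0.0114]
tcp_rot: [0.875, 0.483, -0.001, 0.0]
contact_force: [-3.3, -6.5, -2.4]
opening: 0.153
finger_force: 77.9
F u,n,z -7.289491296729093 -0.6995347363472465 -2.4255213804006575 X travel 0.1761 tipX 0.0591 15.175
time: 15.3
eef_pos: [0.5321, -0.1432, 0.0114]
tcp_rot: [0.876, 0.483, -0.001, 0.0]
contact_force: [-3.6, -5.4, -3.3]
opening: 0.149
finger_force: 77.9
F u,n,z -6.525998846276639 0.17672615107079884 -3.3476671157947386 X travel 0.1761 tipX 0.0591 15.3
```

```bash
python3 -m pendant '[{"dx":0.05,"dy":0,"dz":0,"twist":0},{"dx":0.1,"dy":0,"dz":0,"twist":0},{"dx":0.15,"dy":0,"dz":0,"twist":0},{"dx":0.15,"dy":0,"dz":0,"twist":0}]' && python3 st.py
```

```text
time: 15.8
eef_pos: [0.5325, -0.1427, 0.0114]
tcp_rot: [0.875, 0.483, -0.002, 0.001]
contact_force: [-5.8, -9.4, -2.4]
opening: 0.154
finger_force: 78.0
F u,n,z -11.00892810599916 -0.08146586315880357 -2.4378682206695013 X travel 0.1767 tipX 0.0597 15.8
```

```bash
python3 -m pendant '[{"dx":0.04,"dy":0,"dz":0,"twist":0},{"dx":0.08,"dy":0,"dz":0,"twist":0},{"dx":0.08,"dy":0,"dz":0,"twist":0},{"dx":0.08,"dy":0,"dz":0,"twist":0},{"dx":0.08,"dy":0,"dz":0,"twist":0},{"dx":0.08,"dy":0,"dz":0,"twist":0}]' && python3 st.py && python3 -m pendant '[{"dx":0,"dy":0,"dz":0,"twist":0},{"dx":0,"dy":0,"dz":0,"twist":0}]' && python3 st.py
```

```text
time: 16.55
eef_pos: [0.5327, -0.1424, 0.0115]
tcp_rot: [0.875, 0.484, -0.002, 0.001]
contact_force: [-7.1, -8.9, -1.4]
opening: 0.149
finger_force: 78.0
F u,n,z -11.289682114111331 1.3029971227525883 -1.3847976041966872 X travel 0.1771 tipX 0.0601 16.55
time: 16.8
eef_pos: [0.5328, -0.1425, 0.0115]
tcp_rot: [0.875, 0.484, -0.002, 0.001]
contact_force: [-6.1, -9.8, 0.4]
opening: 0.152
finger_force: 78.0
F u,n,z -11.590112131469812 -0.07229758714313184 0.3988810145625983 X travel 0.1771 tipX 0.0601 16.8
```

```bash
python3 -m pendant '[{"dx":0.05,"dy":0,"dz":0,"twist":0},{"dx":0.05,"dy":0,"dz":0,"twist":0},{"dx":0.05,"dy":0,"dz":0,"twist":0},{"dx":0.05,"dy":0,"dz":0,"twist":0},{"dx":0.05,"dy":0,"dz":0,"twist":0},{"dx":0.05,"dy":0,"dz":0,"twist":0}]' && python3 st.py && python3 -m pendant '[{"dx":-0.08,"dy":0,"dz":0,"twist":0},{"dx":-0.16,"dy":0,"dz":0,"twist":0},{"dx":-0.24,"dy":0,"dz":0,"twist":0},{"dx":-0.34,"dy":0,"dz":0,"twist":0},{"dx":-0.45,"dy":0,"dz":0,"twist":0},{"dx":-0.6,"dy":0,"dz":0,"twist":0},{"dx":-0.8,"dy":0,"dz":0,"twist":0},{"dx":-1.1,"dy":0,"dz":0,"twist":0},{"dx":-1.5,"dy":0,"dz":0,"twist":0},{"dx":-2,"dy":0,"dz":0,"twist":0}]' && python3 st.py
```

```text
time: 17.55
eef_pos: [0.5329, -0.1422, 0.0115]
tcp_rot: [0.875, 0.484, -0.002, 0.001]
contact_force: [-6.4, -10.4, -1.6]
opening: 0.155
finger_force: 78.0
F u,n,z -12.198176042940982 -0.09187070808718455 -1.6258985112070918 X travel 0.1773 tipX 0.0603 17.55
time: 18.8
eef_pos: [0.5232, -0.157, 0.0113]
tcp_rot: [0.876, 0.483, -0.0, 0.0]
contact_force: [0.1, 0.4, -4.3]
opening: 0.148
finger_force: 78.1
F u,n,z 0.37965063708476576 0.1543446290809494 -4.302905862919744 X travel 0.1596 tipX 0.0426 18.8
```

```bash
python3 -m pendant '[{"dx":-0.6,"dy":0,"dz":0,"twist":0},{"dx":-1.2,"dy":0,"dz":0,"twist":0},{"dx":-1.8,"dy":0,"dz":0,"twist":0},{"dx":-2.4,"dy":0,"dz":0,"twist":0},{"dx":-3,"dy":0,"dz":0,"twist":0},{"dx":-3.6,"dy":0,"dz":0,"twist":0},{"dx":-4.2,"dy":0,"dz":0,"twist":0},{"dx":-4.8,"dy":0,"dz":0,"twist":0},{"dx":-5.4,"dy":0,"dz":0,"twist":0},{"dx":-6,"dy":0,"dz":0,"twist":0}]' && python3 st.py && python3 -m pendant '[{"dx":-0.8,"dy":0,"dz":0,"twist":0},{"dx":-1.6,"dy":0,"dz":0,"twist":0},{"dx":-2.6,"dy":0,"dz":0,"twist":0},{"dx":-3.6,"dy":0,"dz":0,"twist":0},{"dx":-4.6,"dy":0,"dz":0,"twist":0},{"dx":-5.6,"dy":0,"dz":0,"twist":0},{"dx":-6.6,"dy":0,"dz":0,"twist":0},{"dx":-7.6,"dy":0,"dz":0,"twist":0},{"dx":-8.4,"dy":0,"dz":0,"twist":0},{"dx":-8.4,"dy":0,"dz":0,"twist":0}]' && python3 st.py
python3 - <<'E'
from h import *
a=cam("top");cv2.imwrite("pics/t5.png",cv2.resize(a["img"][135:235,240:365,::-1],None,fx=6,fy=6,interpolation=cv2.INTER_CUBIC))
E
```

```text
time: 20.05
eef_pos: [0.4914, -0.2078, 0.0116]
tcp_rot: [0.876, 0.483, 0.0, 0.0]
contact_force: [0.1, -0.1, -0.9]
opening: 0.153
finger_force: 78.3
F u,n,z -0.05884487258011512 -0.11394263121115646 -0.9000809525471555 X travel 0.0997 tipX -0.0173 20.05
time: 21.3
eef_pos: [0.4463, -0.2791, 0.0114]
tcp_rot: [0.876, 0.482, 0.0, 0.0]
contact_force: [-0.1, 0.1, -1.8]
opening: 0.154
finger_force: 78.3
F u,n,z 0.05913780635616044 0.15163430194855274 -1.80090641197099 X travel 0.0153 tipX -0.1017 21.3
```

View pics/t5.png

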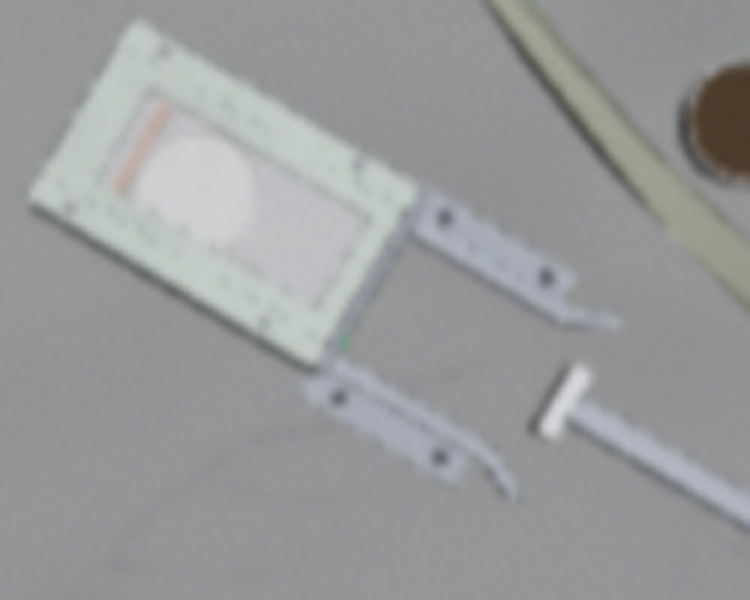

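The tin stays against the pad at (195,190), the flap line is shut, and the head is out at (563,400). Laying the rod down.

```bash
python3 -m pendant '[{"dx":0,"dy":0,"dz":0.1,"twist":0},{"dx":0,"dy":0,"dz":0.2,"twist":0},{"dx":0,"dy":0,"dz":0.3,"twist":0},{"dx":0,"dy":0,"dz":0.35,"twist":0},{"dx":0,"dy":0,"dz":0.35,"twist":0}]' && python3 st.py
```

```text
time: 21.98
eef_pos: [0.4468, -0.2787, 0.0082]
tcp_rot: [0.876, 0.483, 0.0, 0.0]
contact_force: [-1.8, -0.0, 2.8]
opening: 0.151
finger_force: 79.1
F u,n,z -0.9340311848818598 1.481457435574492 2.80641739850442 X travel 0.016 tipX -0.101 21.975
```

```bash
python3 -m pendant '[{"dx":0,"dy":0,"dz":0,"twist":0},{"dx":0,"dy":0,"dz":0,"twist":0},{"dx":0,"dy":0,"dz":0,"twist":0},{"dx":0,"dy":0,"dz":0,"twist":0},{"dx":0,"dy":0,"dz":0,"twist":0}]' 45 && python3 -m pendant '[{"dx":0,"dy":0,"dz":-1,"twist":0},{"dx":0,"dy":0,"dz":-3,"twist":0},{"dx":0,"dy":0,"dz":-6,"twist":0},{"dx":0,"dy":0,"dz":-10,"twist":0},{"dx":0,"dy":0,"dz":-15,"twist":0},{"dx":0,"dy":0,"dz":-18,"twist":0},{"dx":0,"dy":0,"dz":-18,"twist":0},{"dx":0,"dy":0,"dz":-18,"twist":0}]'
python3 - <<'E'
from h import *
c=cam("wrist");a=cam("top")
cv2.imwrite("pics/f.png",cv2.resize(np.hstack([c["img"],a["img"]])[...,::-1],None,fx=.78,fy=.78))
P=pts(a);im=a["img"]
E=np.array([.598,-.0385]);u=np.array([np.cos(np.radians(57.8)),np.sin(np.radians(57.8))]);n=np.array([-u[1],u[0]])
q=P[...,:2]-E;X=q@u;Y=q@n;z=P[...,2]
b=(z>.015)&(z<.04)&(abs(Y)<.022)&(X<-.09)&(X>-.28);print(b.sum(),"max X",X[b].max(),"z",np.median(z[b]))
# tin via depth through window
t=(z>.015)&(z<.04)&(abs(Y)<.033)&(X>.02)&(X<.14);print(t.sum())
g=cv2.cvtColor(im,cv2.COLOR_RGB2GRAY)[140:200,240:315];g=cv2.resize(g,None,fx=4,fy=4,interpolation=cv2.INTER_CUBIC)
C=cv2.HoughCircles(g,cv2.HOUGH_GRADIENT,1,80,param1=60,param2=12,minRadius=36,maxRadius=50);print(C)
if C is not None:
    p=plane(a,[C[0,0,0]/4+240-.4,C[0,0,1]/4+140-.4],.026)[0,:2]-E;print("tin cell",p@u,p@n)
E
```

```text
time: 22.6
eef_pos: [0.4465, -0.2786, 0.0078]
tcp_rot: [0.876, 0.483, -0.0, 0.0]
contact_force: [-0.8, -0.7, 0.3]
opening: 0.45
finger_force: 0.0
time: 23.6
eef_pos: [0.446, -0.2781, 0.1869]
tcp_rot: [0.876, 0.483, -0.0, -0.001]
contact_force: [0.5, -0.2, -0.8]
opening: 0.446
finger_force: 0.0
333 max X -0.10109424370722132 z 0.0248440698222836
0
None
```

View pics/f.png

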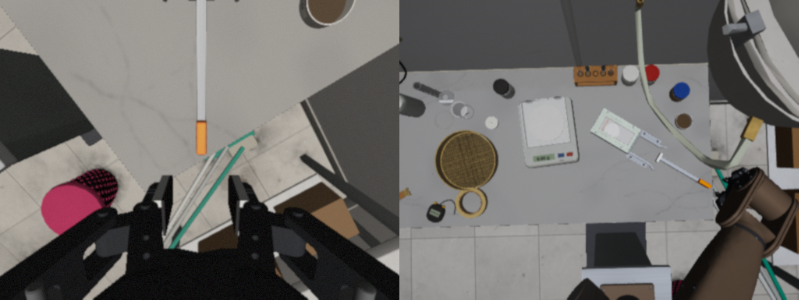

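The rod lies flat outside the lane, fully on the worktop, with its tip about 0.10 m outside the flap. The tin rests at the pad and the gripper is clear.

```bash
python3 -c "
from plant import ctrl
print(ctrl.sign_off())"
```

```text
the job is handed in; nothing more can be done
None
```

I pushed the tin through the flap and held it against the copper pad at about 11–12 N (by the wrist sensor) for over half a second, then drew the rod out, laid it flat about 0.10 m outside the shut flap, and handed the job in at about 24 s; the hand-in returned no verdict.

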